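# Line up the mainspring barrels under the dust lid

### The job

Put the three brass mainspring barrels away in the barrel case: slide them over the bench in between the brass guide rails until all three stand in single file, touching one another, right up against the back of the case, then lower the glazed dust lid until it is fully shut, gently, without letting it slam. Their caps are only laid on, so keep every barrel upright and flat on the bench, never lifted. Leave everything else on the bench where it is.

Things in the scene. Friction and masses are not known exactly. Their poses are not given: they have to be found in the camera images.
- barrel_1: one of three identical brass mainspring barrels standing upright on the bench: a plain drum 36 mm in diameter and 26 mm high with a ring of fine teeth near its top and a thin steel arbor (6 mm) rising to 34 mm; about 140 g (one slides under 1 N, a row of three under 2 to 4 N). Origin: centre of its underside; z is its upright axis; its yaw means nothing
- barrel_2: one of three identical brass mainspring barrels standing upright on the bench: a plain drum 36 mm in diameter and 26 mm high with a ring of fine teeth near its top and a thin steel arbor (6 mm) rising to 34 mm; about 140 g (one slides under 1 N, a row of three under 2 to 4 N). Origin: centre of its underside; z is its upright axis; its yaw means nothing
- barrel_3: one of three identical brass mainspring barrels standing upright on the bench: a plain drum 36 mm in diameter and 26 mm high with a ring of fine teeth near its top and a thin steel arbor (6 mm) rising to 34 mm; about 140 g (one slides under 1 N, a row of three under 2 to 4 N). Origin: centre of its underside; z is its upright axis; its yaw means nothing
- case: dark wooden barrel case fixed to the bench, open in front, no floor (barrels slide on the bench). Origin: on the bench, lane centre line, inner face of the back wall (the back stop); x points from the mouth to the back wall, away from the robot, y left, z up. Barrels fully home: centres at x = -18, -54, -90 mm. Side walls 44 mm high, inner faces y = +-45, outer +-55 mm, x = -119 to +8 mm
- lane_mouth (a point): bench point on the lane's centre line where the straight guide rails begin, 131 mm in front of the back wall; axes as the case. The two brass rails are 10 mm high, 4 mm thick, 40 mm apart inside, straight from here to the back wall; in front of here they flare outwards at 25 degrees to a mouth 64 mm wide inside, 25 mm nearer the robot
- lid (a joint): angle of the glazed dust lid: 0 shut, starts half open at 0.54 to 0.60 rad, near the stop of its stay at 0.62 rad. A friction hinge holds it where it is left; about 2 N down at its front edge moves it. Half open it hangs over the lane (front flap's lower edge 91 mm above the bench, 121 mm before the back wall): fingers get far enough in only tilted forward some 40 degrees
- lid_hinge (a point): middle of the lid's hinge line (along the case's y), 44 mm above the bench, 8 mm behind the inner face of the back wall; axes are the case's. The lid opens with its front edge rising
- lid_edge (a point): middle of the lid's front edge on its upper face, 134 mm from the hinge, 8 mm above the hinge plane; x along the lid to the hinge, z out of its top. Lid 110 mm wide: wooden frame 8 mm thick, front bar 22 mm, clear pane. A front flap hangs under it, 6 mm thick, 30 mm deep; shut, it ends 14 mm above the bench, 120 to 126 mm before the back wall. A brass finger lift, 30 mm wide, juts 12 mm forward
- finial: bystander: gilt cage finial, turned, 28 mm foot, 44 mm tall, pointed; it stands among the barrels. Origin: centre of its underside
- block: bystander: pearwood carving block 50 x 36 mm, 32 mm high, beside the case on the right. Origin: centre of its underside, x along its length
- cardinal: bystander: red lacquered tin cardinal on a 40 mm round base, 90 mm tall, beside the rear of the case on the left. Origin: centre of its underside
- pin_vise: bystander: steel pin vise lying on the bench to the left of the case, 105 mm long, 11 mm thick. Origin: under its middle, x along its length
- tweezers: bystander: steel tweezers lying flat, 117 mm long, 6 mm thick, to the left. Origin: under their middle, x along their length
- loupe: bystander: black eye loupe standing on its wide end, 34 mm in diameter, 30 mm tall, to the right. Origin: centre of its underside

How it is judged (in metres and radians):
On the way, in this order (a step that is already met when the one before it is completed fails the run):
1. all three barrels stand home in single file between the rails while the lid is still up (x of barrel_1 in the frame of case between -0.097 and 0 m and y of barrel_1 in the frame of case between -0.006 and 0.006 m and angle between each of barrel_1, barrel_2, barrel_3's own z axis and vertical below 0.1 rad and height (world z) of each of barrel_1, barrel_2, barrel_3 below 0.005 m and x of barrel_2 in the frame of case between -0.097 and 0 m and y of barrel_2 in the frame of case between -0.006 and 0.006 m and x of barrel_3 in the frame of case between -0.097 and 0 m and y of barrel_3 in the frame of case between -0.006 and 0.006 m and value of joint lid above 0.3 rad), for 0.2 s.
2. the lid is lowered fully shut over them (value of joint lid below 0.03 rad), for 0.2 s.
At the end, for the whole second after the job is handed in: All three barrels upright (within 0.1 rad), on the bench, at rest in single file between the rails (within 6 mm of the centre line) against the back wall (front one's centre at most 97 mm from it: 7 mm slack in the row); the lid shut within 0.03 rad (x of barrel_1 in the frame of case between -0.097 and 0 m and y of barrel_1 in the frame of case between -0.006 and 0.006 m and angle between each of barrel_1, barrel_2, barrel_3's own z axis and vertical below 0.1 rad and height (world z) of each of barrel_1, barrel_2, barrel_3 below 0.005 m and x of barrel_2 in the frame of case between -0.097 and 0 m and y of barrel_2 in the frame of case between -0.006 and 0.006 m and x of barrel_3 in the frame of case between -0.097 and 0 m and y of barrel_3 in the frame of case between -0.006 and 0.006 m and linear speed of each of barrel_1, barrel_2, barrel_3 below 0.02 m/s and value of joint lid below 0.03 rad); the robot touches nothing.
It fails at once if a barrel is tipped (over 0.3 rad) or lifted (over 12 mm) (angle between any of barrel_1, barrel_2, barrel_3's own z axis and vertical above 0.3 rad or height (world z) of any of barrel_1, barrel_2, barrel_3 above 0.012 m).
It fails at once if the lid slams (falls or is driven down faster than 2 rad/s) (velocity of joint lid below -2 rad/s).
It fails at once if another thing on the bench is moved by more than 25 mm (distance of any of finial, block, cardinal, pin_vise, tweezers, loupe from where it was at the start of the episode above 0.025 m).
It also fails if it takes over 72 s, if anything falls off the work surface, if the arm or the gripper's body presses on something with over 40 N, if the wrist force passes 120 N, or if a joint passes its speed limit or range.

### The arm

A 6-joint arm with a two-finger parallel gripper is mounted at the origin on the work surface. World frame = base frame: x ahead of the robot, y to its left, z up, the work surface at z = 0. Lengths are in mm, angles in rad, forces in N, time in s.
With the tool pointing down it reaches from about 350 to 800 mm from the base axis. Payload 7.3 kg.
Tool frame: the origin (TCP) lies at the very end of the fingers, on their centre line; the grasp point (between the pads) lies 19 mm behind it; z points along the fingers, y is the line along which they close (so a half turn about z gives the same grasp; the last joint's range is limited). The gripper opens to 85 mm and grips with 20 to 120 N. Pads are 22 mm wide; open, the fingers measure 114 mm over their backs; the gripper's body (76 mm by 85 mm) begins 54 mm behind the grasp point. The pads swing forward as they close: fully open they stand 13 mm farther back than shut.
Start: joints at [-1.338, 0.342, 1.524, -0, 1.275, -0.146], TCP at [194.171, -487.793, 231.322] pointing down, gripper open.
Joint ranges: [-2.53, 2.53], [-0.77, 2.02], [0.04, 2.7], [-1, 4.14], [0.28, 2.66], [-3.11, 3.11]. Speed limits (rad/s): [2.57, 2.57, 3.14, 3.14, 3.14, 3.14].

### API

Orientations are given as a unit quaternion [x, y, z, w].
In Python, from rig import r gives the robot as it stands. The module is installed in compiled form; this text tells all that it offers.
- The arm moves only by the tool carry_out, never from a script. Its argument "motion" is one flat list of numbers, 7 for each row, row after row: the closure, from 0 (fully open) to 1 (shut), then the shift along the tool's x, y, z in m, then the turn, a rotation vector about the tool's x, y, z in rad. A call has 1 to 5 rows; each row shifts and turns the commanded pose from where the row before left it, along the tool's axes as they then stand; what a row does not reach is not made up. A row lasts 1/10 s, in which the tool goes at most 50 mm and 8.59 degrees, less where a joint would pass 70% of its speed; a pose out of reach is approached as far as the arm can. A call is refused whole if a number of a shift passes 0.05 or a number of a turn 0.15, either way. A call with a gripper value outside its range is refused whole. The fingers move at their own pace and stop on an object; the grip force is fixed at half the most. Time passes only in rows, so rows that do not move let the fingers close. It gives the time, the measured TCP pose, the force, the opening and the grip force at its end, in the units of the state.
- r.state(): the state, without advancing time (a new reading comes with each control period).
- r.read_camera(name): name is "scene" or "top" or "wrist"; returns the picture (480x640x3 uint8, blue, green, red); there is no depth.
- r.camera_params(name): a dict with "mtx" (3x3 intrinsics, pixels), "dist_coeffs" ([k1, k2, p1, p2, k3] as OpenCV has them; the pictures are not rectified), "R" (3x3) and "t" (3): a world point X has camera coordinates R X + t. Camera axes: x right, y down, z forward; pixel columns grow to the right and rows downward; lengths in mm; the calibration is good to about 2 mm. A picture is of the moment at which its call begins: read the wrist's pose just before it. camera_params takes no time and is no camera call; for the wrist camera it gives the pose at the moment of the call.
- r.finish_job(): hands the job in; it is judged then, once.
The state is a dict: "time_s": time; "joint_pos": joint angles; "joint_vel": joint speeds; "joint_torque": joint torques, N m; "tool_pos": TCP position; "ee_rot": TCP orientation; "ft_force": force on the tool from outside, world axes, zero at the start; "moment": the same for the moment, N m; "finger_gap": finger opening in mm; "grip_force": force on a finger pad.
Only numpy, scipy, OpenCV 4.12 (cv2) and the standard library are available. Lean on these libraries where they do the work, as an engineer would, in place of code of your own. Each camera call takes 0.05 s, during which the arm holds its last target. There are 200 camera calls.

## Working session

There is one attempt and no reset: what is moved stays moved. The work goes in short steps, Python scripts to look and compute and a tool call to move; the robot and the scene stay as the last step left them, time stands still between calls to the robot, and variables do not carry over. Pictures are saved under pics/ and viewed, at most 10 in all, crops included, and the job is handed in when it is done.

Besides the shell and the picture viewer there is one more tool, called as name(argument=value, ...), one argument or row to a line, values as JSON. carry_out: Moves the arm, as the interface text tells. Its arguments: {"type":"object","properties":{"motion":{"type":"array","items":{"type":"number"}}},"required":["motion"]}

```bash
mkdir -p pics; python3 - <<'E'
from rig import r
import cv2
for n in ["top","scene"]:
    im=r.read_camera(n); cv2.imwrite(f"pics/{n}0.png",im)
    p=r.camera_params(n); print(n,p)
print(r.state())
E
```

```text
top {'mtx': array([[590.25777808,   0.        , 323.89913436],
       [  0.        , 590.25777808, 237.51474931],
       [  0.        ,   0.        ,   1.        ]]), 'dist_coeffs': array([-0.00387838,  0.        ,  0.        ,  0.        ,  0.        ]), 'R': array([[ 0.0221644 , -0.99935417,  0.02828403],
       [-0.99090676, -0.02571494, -0.13207022],
       [ 0.13271225, -0.02509958, -0.99083675]]), 't': array([ -1.18086741, 600.25972147, 993.50593278])}
scene {'mtx': array([[450.58269897,   0.        , 324.93321219],
       [  0.        , 450.58269897, 235.56767857],
       [  0.        ,   0.        ,   1.        ]]), 'dist_coeffs': array([-0.08060049,  0.        ,  0.        ,  0.        ,  0.        ]), 'R': array([[ 0.3980846 ,  0.91734398,  0.00294343],
       [ 0.76696573, -0.33106367, -0.54969119],
       [-0.50328145,  0.22108111, -0.83536275]]), 't': array([-264.48323448, -407.64555175, 1090.53949356])}
{'time_s': 0.1, 'joint_pos': array([-1.33801166e+00,  3.42629473e-01,  1.52490483e+00,  6.94469954e-06,
        1.27542542e+00, -1.46008946e-01]), 'joint_vel': array([-0.00129652, -0.00304162, -0.00315816, -0.00021002,  0.00030095,
       -0.00034906]), 'joint_torque': array([ 1.96998495e-03, -4.34447050e+01, -2.46490592e+01, -1.83395714e-04,
        4.64313343e-03, -3.89988330e-06]), 'tool_pos': array([ 194.07991525, -487.42490728,  230.71352005]), 'ee_rot': array([ 9.82117936e-01,  1.88265485e-01, -2.63294574e-05, -6.83031136e-04]), 'ft_force': array([ 0.26560231, -0.06793843, -0.21012302]), 'moment': array([ 0.03001636, -0.01098031, -0.06844486]), 'grip_force': 0.0, 'finger_gap': 85.07667544122995}
```

View pics/top0.png

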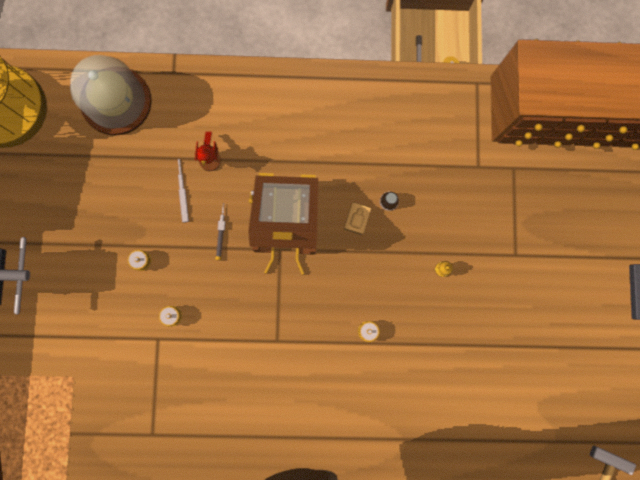

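View pics/scene0.png

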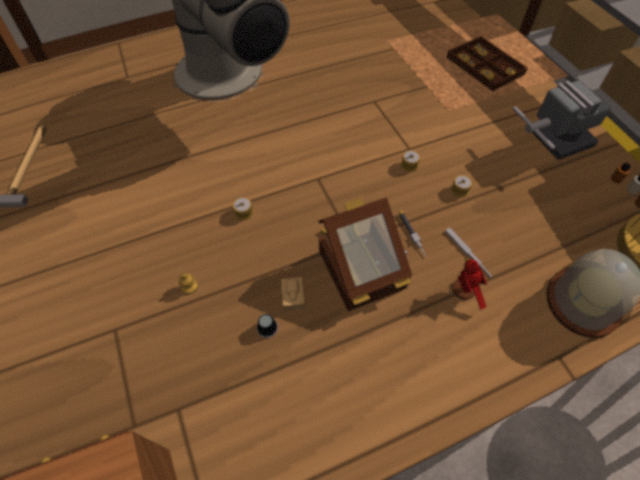

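The top view shows barrels near (138,260), (170,316) and (370,331). The finial is at (444,269) and the case is at about (284,213), with the rail flares at (270,262) and (300,262). I'll zoom in for precise pixels.

```bash
cat > h.py <<'E'
from rig import r
import cv2,numpy as np
def ray(p,name="top",P=None):
    P=P or r.camera_params(name)
    q=cv2.undistortPoints(np.array([[p]],float),P["mtx"],P["dist_coeffs"])[0,0]
    d=P["R"].T@np.array([*q,1]); return -P["R"].T@P["t"],d
def at(p,z,name="top"):
    o,d=ray(p,name); return (o+d*(z-o[2])/d[2])
def proj(X,name="top"):
    P=r.camera_params(name)
    return cv2.projectPoints(np.array(X,float).reshape(-1,3),cv2.Rodrigues(P["R"])[0],P["t"],P["mtx"],P["dist_coeffs"])[0][:,0]
E
python3 - <<'E'
from h import *
im=cv2.imread("pics/top0.png")
c=im[165:285,235:345]; a=cv2.resize(c,None,fx=5,fy=5,interpolation=cv2.INTER_CUBIC)
b=[cv2.resize(im[y-20:y+20,x-20:x+20],(200,200),interpolation=cv2.INTER_CUBIC) for x,y in [(138,260),(170,316),(370,331)]]
cv2.imwrite("pics/crop.png",np.hstack([a,np.vstack(b)]))
for p in [(138,260),(170,316),(370,331)]: print(p,at(p,26))
for p in [(444,270)]: print(p,at(p,10))
E
```

```text
(138, 260) [553.82684272 337.44254001  26.        ]
(170, 316) [458.0009034  276.33432337  26.        ]
(370, 331) [439.8334179  -71.03431005  26.        ]
(444, 270) [ 550.76774903 -204.91363771   10.        ]
```

View pics/crop.png

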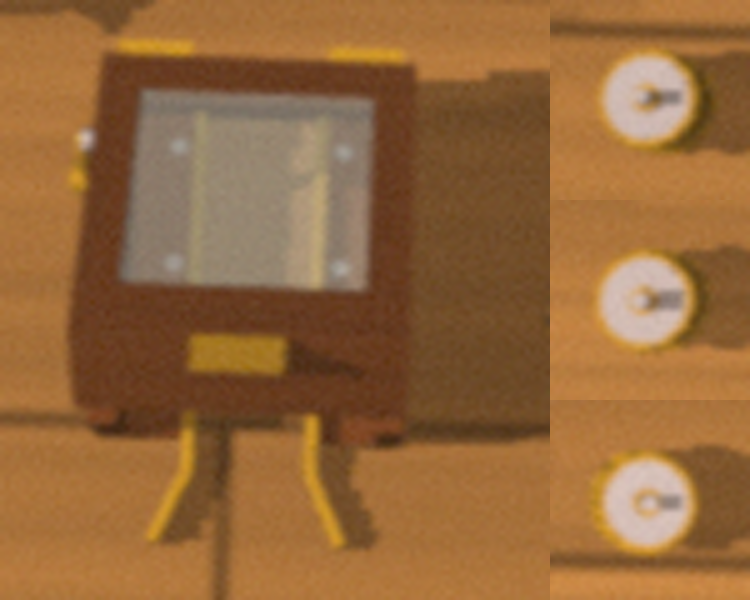

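The crop gives these pixels:
- **Rail bends:** (272.6,257.4) and (297.4,258).
- **Flare tips:** (265.8,273.2) and (302.6,274).
- **Barrel tops:** (138.2,259.8), (169.4,316) and (369.6,331.4).

I'll fit the case pose from the rails.

```bash
cat >> h.py <<'E'
def c2w(p,x,y,z=0):
    c,s=np.cos(p[2]),np.sin(p[2]); return np.array([p[0]+c*x-s*y,p[1]+s*x+c*y,z])
E
python3 - <<'E'
from h import *
from scipy.optimize import least_squares
obs=[(-131,22,272.6,257.4),(-131,-22,297.4,258),(-156,34,265.8,273.2),(-156,-34,302.6,274)]
line=[(22,235+203/5,165+110/5),(22,235+195/5,165+280/5),(-22,235+325/5,165+118/5),(-22,235+318/5,165+285/5)]
def f(p):
    e=[]
    for x,y,u,v in obs: e+=list(proj(c2w(p,x,y,10))[0]-[u,v])
    for y,u,v in line:
        w=at((u,v),10); c,s=np.cos(p[2]),np.sin(p[2])
        e.append((-s*(w[0]-p[0])+c*(w[1]-p[1])-y)/1.65)
    return e
s=least_squares(f,[690,75,0.]);print(s.x,np.round(s.fun,2)); p=s.x
np.save("case.npy",p)
for n,q in dict(A=(138.2,259.8),B=(169.4,316),C=(369.6,331.4)).items(): print(n,at(q,26).round(1))
for x in (-170,-175,-215,-230,-131): print(x,c2w(p,x,0).round(1))
for n,z in dict(vise1=(219,259),vise2=(225,207)).items(): print(n,at(z,5).round(0))
# lid angle check
for a in (.54,.6):
    n=np.array([np.sin(a),np.cos(a)]);d=np.array([-np.cos(a),np.sin(a)])
    for yy in(55,-55):
        e=np.array([8,44])+134*d+8*n; print(a,proj(c2w(p,e[0],yy,e[1])))
st=r.state();from scipy.spatial.transform import Rotation as R
print(R.from_quat(st['ee_rot']).as_matrix().round(4))
E
```

```text
[ 6.95089334e+02  8.03218412e+01 -8.73313311e-03] [-0.01  0.87 -0.21  1.09 -0.54 -1.2   0.8  -0.75  0.03  0.19 -0.22 -0.04]
A [554.2 337.1  26. ]
B [458.  277.4  26. ]
C [439.1 -70.3  26. ]
-170 [525.1  81.8   0. ]
-175 [520.1  81.9   0. ]
-215 [480.1  82.2   0. ]
-230 [465.1  82.3   0. ]
-131 [564.1  81.5   0. ]
vise1 [561. 200.   5.]
vise2 [656. 193.   5.]
0.54 [[248.86444372 233.52467074]]
0.54 [[317.15732009 235.87759945]]
0.6 [[248.60875579 230.02648526]]
0.6 [[317.32196218 232.40338034]]
[[ 9.291e-01  3.698e-01 -3.000e-04]
 [ 3.698e-01 -9.291e-01  1.300e-03]
 [ 2.000e-04 -1.400e-03 -1.000e+00]]
```

carry_out(
  motion=[0,0,0,0,0,0,0.13,0,0,0,0,0,0,0.13,0,0,0,0,0,0,0.128,0,0.025,-0.042,0,0,0,0,0,0.025,-0.042,0,0,0,0],
)

```text
time_s: 0.6
tool_pos: [244.8, -403.5, 230.5]
ee_rot: [1.0, -0.006, -0.0, -0.001]
ft_force: [1.2, -0.4, -0.8]
finger_gap: 85.3
grip_force: 0.0
```

carry_out(
  motion=[0,0.025,-0.042,0,0,0,0,0,0.025,-0.042,0,0,0,0,0,0.025,-0.042,0,0,0,0,0,0.025,-0.042,0,0,0,0,0,0.025,-0.042,0,0,0,0],
)

```text
time_s: 1.1
tool_pos: [372.4, -193.5, 231.2]
ee_rot: [1.0, -0.005, -0.0, 0.0]
ft_force: [1.1, -0.1, -0.3]
finger_gap: 85.9
grip_force: 0.0
```

carry_out(
  motion=[0,0.022,-0.041,0.02,0,0,0,0,0.022,-0.041,0.03,0,0,0,0,0.021,-0.041,0.03,0,0,0,0,0,0,0.04,0,0,0,0,0,0,0.03,0,0,0],
)

```text
time_s: 1.6
tool_pos: [433.3, -79.4, 85.2]
ee_rot: [1.0, -0.003, -0.001, -0.0]
ft_force: [0.1, -0.7, -0.3]
finger_gap: 85.3
grip_force: 0.0
```

```bash
python3 - <<'E'
from h import *
P=r.camera_params("wrist"); im=r.read_camera("wrist"); cv2.imwrite("pics/w1.png",im)
print(r.state()["tool_pos"], P["R"].round(3).tolist(),P["t"].round(1), proj([439.1,-70.3,26],"wrist"))
E
```

```text
[430.62970253 -79.17112181  81.62975183] [[-0.006, -1.0, -0.0], [-0.946, 0.005, 0.324], [-0.324, 0.002, -0.946]] [-76.  415.1 381.8] [[297.72143004 258.44370183]]
```

View pics/w1.png

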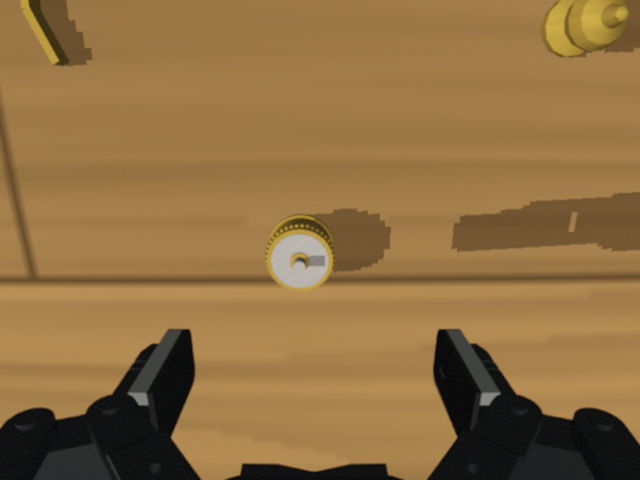

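The cap shows at (299,260), within 2 px of the predicted (298,258), so the calibration holds. Next I descend on barrel C and grip it.

carry_out(
  motion=[0,0.0085,-0.009,0.01,0,0,0,0,0,0,0.02,0,0,0,0,0,0,0.02,0,0,0,0,0,0,0.02,0,0,0,0,0,0,0,0,0,0],
)

```text
time_s: 2.15
tool_pos: [442.1, -72.0, 16.4]
ee_rot: [1.0, -0.005, -0.001, -0.0]
ft_force: [-0.5, -0.1, 0.2]
finger_gap: 85.3
grip_force: 0.0
```

carry_out(
  motion=[1,0,0,0,0,0,0,1,0,0,0,0,0,0,1,0,0,0,0,0,0,1,0,0,0,0,0,0,1,0,0,0,0,0,0],
)

```text
time_s: 2.65
tool_pos: [442.9, -72.5, 18.5]
ee_rot: [1.0, -0.005, 0.001, 0.0]
ft_force: [-1.5, 1.1, 10.6]
finger_gap: 33.1
grip_force: 58.5
```

```bash
python3 - <<'E'
from h import *
im=r.read_camera("wrist"); cv2.imwrite("pics/w2.png",im[150:480,100:540])
s=r.state();print(s["tool_pos"],s["ft_force"],s["finger_gap"],s["ee_rot"])
E
```

```text
[442.90992283 -72.46482071  18.55739769] [-1.04422007  0.34729654 10.31686479] 32.65818639457015 [ 9.99988405e-01 -4.67934198e-03  1.07637447e-03  3.67540365e-04]
```

View pics/w2.png

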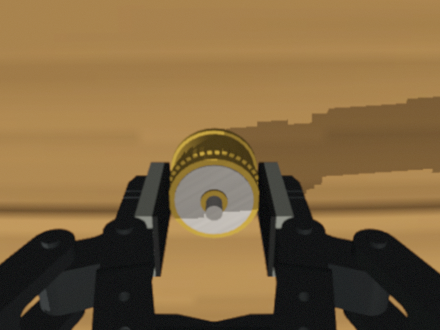

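The barrel is gripped upright and centred. The closing swing leaves about 10 N pressing down, so I'll ease that off and drag.

carry_out(
  motion=[1,0,0,-0.002,0,0,0,1,0,0,-0.002,0,0,0,1,0.004,-0.02,0,0,0,0,1,0.004,-0.03,0,0,0,0,1,0.004,-0.03,0,0,0,0],
)

```text
time_s: 3.2
tool_pos: [455.1, 8.2, 21.3]
ee_rot: [1.0, -0.005, 0.0, 0.0]
ft_force: [-0.5, 0.2, -1.2]
finger_gap: 32.4
grip_force: 59.7
```

carry_out(
  motion=[1,0.004,-0.03,0,0,0,0,1,0.004,-0.025,0,0,0,0,1,0.004,-0.015,0,0,0,0,1,0,0,0,0,0,0,1,0,0,0,0,0,0],
)

```text
time_s: 3.7
tool_pos: [467.4, 77.5, 21.1]
ee_rot: [1.0, -0.004, -0.0, 0.0]
ft_force: [-0.3, -0.0, -1.1]
finger_gap: 32.6
grip_force: 59.8
```

carry_out(
  motion=[1,0,-0.0045,0.0015,0,0,0,1,0.012,0,0.0015,0,0,0,1,0.018,0,0,0,0,0,1,0.018,0,0,0,0,0,1,0,0,0,0,0,0],
)

```text
time_s: 4.2
tool_pos: [518.1, 80.8, 18.7]
ee_rot: [1.0, -0.005, 0.002, 0.0]
ft_force: [4.1, 0.1, 5.2]
finger_gap: 32.8
grip_force: 60.3
```

carry_out(
  motion=[0,0,0,0,0,0,0,0,0,0,0,0,0,0,0,0,0,-0.01,0,0,0,0,0,0,-0.03,0,0,0,0,-0.005,0,-0.03,0,0,0],
)

```text
time_s: 4.7
tool_pos: [510.1, 81.6, 89.1]
ee_rot: [1.0, -0.005, -0.001, 0.0]
ft_force: [0.1, 1.0, 0.5]
finger_gap: 85.5
grip_force: 0.0
```

carry_out(
  motion=[0,-0.01,-0.04,0,0,0,0,0,-0.01,-0.04,0,0,0,0,0,-0.01,-0.04,0,0,0,0,0,-0.015,-0.04,0,0,0,0,0,-0.01,-0.034,0,0,0,0],
)

```text
time_s: 5.2
tool_pos: [455.9, 277.8, 88.8]
ee_rot: [1.0, -0.004, -0.0, -0.0]
ft_force: [-0.0, 0.0, -0.1]
finger_gap: 85.5
grip_force: 0.0
```

```bash
python3 - <<'E'
from h import *
im=r.read_camera("top"); cv2.imwrite("pics/t1.png",cv2.resize(im[190:370,100:340],None,fx=3,fy=3,interpolation=cv2.INTER_CUBIC))
s=r.state();print(s["tool_pos"],s["ft_force"])
E
```

```text
[454.65968349 281.83278874  88.93656786] [-2.26941986  3.249233    0.22181204]
```

View pics/t1.png

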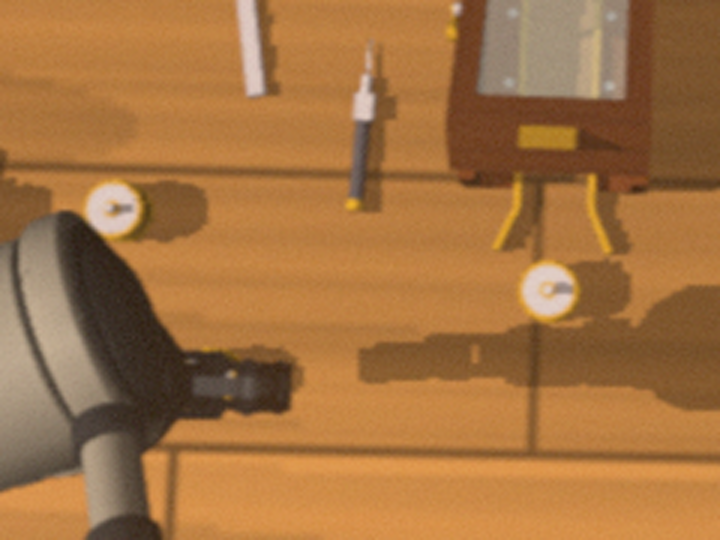

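carry_out(
  motion=[0,0.002,0.004,0.02,0,0,0,0,0,0,0.03,0,0,0,0,0,0,0.024,0,0,0,1,0,0,0,0,0,0,1,0,0,0,0,0,0],
)

```text
time_s: 5.75
tool_pos: [459.3, 271.9, 14.8]
ee_rot: [1.0, -0.005, -0.0, 0.0]
ft_force: [0.0, 0.4, 1.4]
finger_gap: 59.1
grip_force: 0.0
```

carry_out(
  motion=[1,0,0,0,0,0,0,1,0,0,0,0,0,0,1,0,0,0,0,0,0,1,0,0,0,0,0,0,1,0,0,0,0,0,0],
)

```text
time_s: 6.25
tool_pos: [460.5, 272.5, 16.2]
ee_rot: [1.0, -0.005, 0.002, -0.001]
ft_force: [-0.4, -0.0, 6.9]
finger_gap: 33.0
grip_force: 58.9
```

```bash
python3 - <<'E'
from h import *
p=np.load("case.npy")
print("C now",at((283,287),26), "lane", c2w(p,-180,0))
im=r.read_camera("wrist"); s=r.state();print(s["tool_pos"],s["ft_force"],s["finger_gap"])
P=r.camera_params("wrist")
g=im.min(axis=2).astype(int); hsv=cv2.cvtColor(im,cv2.COLOR_BGR2HSV)
m=((hsv[...,1]<60)&(hsv[...,2]>140)).astype(np.uint8); m=cv2.morphologyEx(m,cv2.MORPH_CLOSE,np.ones((9,9)))
n,_,st,ce=cv2.connectedComponentsWithStats(m)
for i in range(1,n):
    if st[i,4]>800: print(st[i],ce[i],at(ce[i],26,"wrist"))
E
```

```text
C now [512.69693149  82.60098452  26.        ] lane [515.09619799  81.89378521   0.        ]
[460.44633437 272.52539489  16.2408539 ] [-0.10844177 -0.53857882  5.85909752] 33.28001542379873
[  50   14   95  103 6670] [96.03103448 64.59685157] [554.93242958 336.53977826  26.        ]
[ 274  317   80   67 3578] [313.96590274 350.64645053] [458.58427359 273.35272723  26.        ]
```

carry_out(
  motion=[1,0,0.01,-0.0015,0,0,0,1,0,0.025,0,0,0,0,1,0,0.03,0,0,0,0,1,0,0.03,0,0,0,0,1,0,0.03,0,0,0,0],
)

```text
time_s: 6.8
tool_pos: [458.3, 145.6, 16.3]
ee_rot: [1.0, -0.004, 0.001, -0.0]
ft_force: [0.8, 0.8, -0.6]
finger_gap: 32.8
grip_force: 59.8
```

carry_out(
  motion=[1,0,0.03,0,0,0,0,1,0,0.024,0,0,0,0,1,0,0.012,0,0,0,0,1,0,0,0,0,0,0,1,0,0,0,0,0,0],
)

```text
time_s: 7.3
tool_pos: [458.2, 81.0, 16.3]
ee_rot: [1.0, -0.005, 0.001, 0.0]
ft_force: [-0.2, -3.9, 6.0]
finger_gap: 33.3
grip_force: 60.3
```

carry_out(
  motion=[1,0.01,0,0,0,0,0,1,0.01,0,0,0,0,0,1,0.012,0,0,0,0,0,1,0.013,0,0,0,0,0,1,0.012,0,0,0,0,0],
)

```text
time_s: 7.8
tool_pos: [511.8, 82.3, 16.2]
ee_rot: [1.0, -0.004, -0.003, -0.0]
ft_force: [-12.0, -0.8, 15.9]
finger_gap: 32.8
grip_force: 61.5
```

carry_out(
  motion=[0,0,0,0,0,0,0,0,0,0,0,0,0,0,0,0,0,0,0,0,0,0,0,0,-0.04,0,0,0,0,-0.01,0,-0.035,0,0,0],
)

```text
time_s: 8.3
tool_pos: [504.6, 80.9, 90.9]
ee_rot: [1.0, -0.004, -0.001, 0.0]
ft_force: [1.1, -0.0, 1.0]
finger_gap: 85.4
grip_force: 0.0
```

carry_out(
  motion=[0,0,-0.045,0,0,0,0,0,0,-0.045,0,0,0,0,0,0,-0.045,0,0,0,0,0,0.01,-0.045,0,0,0,0,0,0.02,-0.045,0,0,0,0],
)

```text
time_s: 8.8
tool_pos: [535.3, 307.5, 90.6]
ee_rot: [1.0, -0.004, -0.001, 0.0]
ft_force: [1.0, -0.9, 0.7]
finger_gap: 85.6
grip_force: 0.0
```

```bash
python3 - <<'E'
from h import *
im=r.read_camera("top"); cv2.imwrite("pics/t2.png",cv2.resize(im[190:370,100:340],None,fx=3,fy=3,interpolation=cv2.INTER_CUBIC))
s=r.state();print(s["tool_pos"],s["ft_force"])
E
```

```text
[538.78427155 314.08078192  90.77674949] [0.52726819 3.85735277 1.31697853]
```

View pics/t2.png

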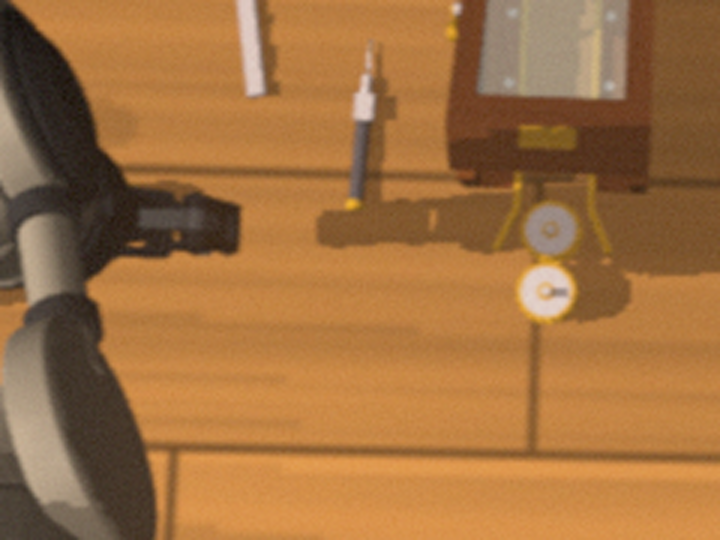

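Barrel C is now in the flare at (551,229) with B right behind it at (546,291), both centred. Barrel A is next.

carry_out(
  motion=[0,0.016,-0.02,0.02,0,0,0,0,0,0,0.03,0,0,0,0,0,0,0.024,0,0,0,0,0,0,0,0,0,0,0,0,0,0,0,0,0],
)

```text
time_s: 9.35
tool_pos: [552.6, 325.3, 16.7]
ee_rot: [1.0, -0.005, -0.0, 0.0]
ft_force: [-0.1, -0.1, -0.3]
finger_gap: 85.3
grip_force: 0.0
```

carry_out(
  motion=[1,0,0,0,0,0,0,1,0,0,0,0,0,0,1,0,0,0,0,0,0,1,0,0,0,0,0,0,1,0,0,0,0,0,0],
)

```text
time_s: 9.85
tool_pos: [553.7, 325.7, 18.4]
ee_rot: [1.0, -0.005, 0.001, -0.001]
ft_force: [-1.0, -0.4, 6.7]
finger_gap: 32.7
grip_force: 58.9
```

```bash
cat >> h.py <<'E'
def look():
    im=r.read_camera("wrist"); s=r.state();print(s["tool_pos"].round(1),s["ft_force"].round(1),s["finger_gap"])
    hsv=cv2.cvtColor(im,cv2.COLOR_BGR2HSV)
    m=((hsv[...,1]<60)&(hsv[...,2]>140)).astype(np.uint8); m=cv2.morphologyEx(m,cv2.MORPH_CLOSE,np.ones((9,9)))
    n,_,st,ce=cv2.connectedComponentsWithStats(m)
    for i in range(1,n):
        if st[i,4]>800: print(st[i],ce[i].round(0),at(ce[i],26,"wrist").round(1))
E
python3 -c "
from h import *
look()"
```

```text
[553.7 325.7  18.4] [-0.  -0.3  7.6] 32.856380436872435
[ 466    0   42  131 4549] [487.  64.] [647.2 274.3  26. ]
[ 274  303   80   70 3872] [314. 338.] [555.8 326.6  26. ]
```

carry_out(
  motion=[1,-0.01,0.01,-0.0015,0,0,0,1,-0.022,0.022,0,0,0,0,1,-0.022,0.028,0,0,0,0,1,-0.022,0.028,0,0,0,0,1,-0.022,0.028,0,0,0,0],
)

```text
time_s: 10.4
tool_pos: [452.9, 209.2, 18.5]
ee_rot: [1.0, -0.004, 0.0, 0.0]
ft_force: [0.4, -0.6, -1.3]
finger_gap: 32.7
grip_force: 59.7
```

carry_out(
  motion=[1,0,0.03,0,0,0,0,1,0,0.03,0,0,0,0,1,0,0.03,0,0,0,0,1,0,0.02,0,0,0,0,1,0,0.008,0,0,0,0],
)

```text
time_s: 10.9
tool_pos: [452.8, 90.5, 18.5]
ee_rot: [1.0, -0.006, 0.0, 0.0]
ft_force: [1.0, -0.1, -2.2]
finger_gap: 32.5
grip_force: 59.7
```

carry_out(
  motion=[1,0,0,0,0,0,0,1,0,0,0,0,0,0],
)

```text
time_s: 11.1
tool_pos: [453.0, 92.5, 18.4]
ee_rot: [1.0, -0.005, 0.0, 0.0]
ft_force: [-0.5, -2.1, 1.8]
finger_gap: 32.6
grip_force: 59.9
```

```bash
python3 -c "
from h import *
look()"
```

```text
[453.1  92.7  18.4] [ 0.1 -1.6  1.9] 32.64221807316358
[ 303    0   98  108 8100] [352.  54.] [548.9  81.8  26. ]
[ 300  132   91   90 6357] [345. 177.] [513.   83.4  26. ]
[ 274  303   80   70 3804] [314. 338.] [455.2  93.6  26. ]
```

carry_out(
  motion=[1,0,0.011,0,0,0,0,1,0,0,0,0,0,0,1,0.01,0,0,0,0,0,1,0.01,0,0,0,0,0,1,0.01,0,0,0,0,0],
)

```text
time_s: 11.65
tool_pos: [480.1, 81.1, 18.4]
ee_rot: [1.0, -0.004, -0.003, 0.0]
ft_force: [-12.2, -0.1, 17.9]
finger_gap: 32.7
grip_force: 61.4
```

carry_out(
  motion=[1,0.01,0,0,0,0,0,1,0.01,0,0,0,0,0,1,0.01,0,0,0,0,0,1,0,0,0,0,0,0,1,0,0,0,0,0,0],
)

```text
time_s: 12.15
tool_pos: [512.3, 80.8, 18.4]
ee_rot: [1.0, -0.004, -0.0, 0.0]
ft_force: [-2.8, -0.2, 5.8]
finger_gap: 32.6
grip_force: 60.5
```

```bash
python3 -c "
from h import *
look()"
```

```text
[512.3  80.8  18.4] [-1.9 -0.3  5.6] 32.88507298162572
[ 271  260   78   25 1446] [309. 270.] [540.8  82.9  26. ]
[ 274  303   80   70 3830] [314. 338.] [514.4  81.7  26. ]
```

carry_out(
  motion=[0,0,0,0,0,0,0,0,0,0,0,0,0,0,0,0,0,0,0,0,0,0,0,0,-0.03,0,0,0,0,0,0,-0.05,0,0,0],
)

```text
time_s: 12.7
tool_pos: [510.3, 80.5, 96.2]
ee_rot: [1.0, -0.005, -0.004, 0.0]
ft_force: [0.4, -0.1, 0.5]
finger_gap: 85.5
grip_force: 0.0
```

carry_out(
  motion=[1,-0.025,0,0,0,0,0,1,-0.025,0,0,0,0.145,0,1,0,0,0,0,0.145,0,1,0,0,0,0,0.145,0,1,0,0,0,0,0.145,0],
)

```text
time_s: 13.2
tool_pos: [464.1, 86.6, 141.3]
ee_rot: [0.97, -0.007, 0.243, 0.008]
ft_force: [1.9, 0.1, 0.6]
finger_gap: 12.1
grip_force: 0.0
```

carry_out(
  motion=[1,0,0,0,0,0.145,0,1,0,0,0,0,0.145,0,1,0,0,0,0,0,0],
)

```text
time_s: 13.5
tool_pos: [468.8, 100.9, 176.5]
ee_rot: [0.955, -0.011, 0.294, 0.029]
ft_force: [0.7, -0.3, 0.3]
finger_gap: -0.3
grip_force: 0.0
```

```bash
python3 -c "
from h import *
s=r.state();print(s['joint_pos'].round(2))
from scipy.spatial.transform import Rotation as R
print(s['tool_pos'],R.from_quat(s['ee_rot']).as_matrix().round(3))
p=r.camera_params('wrist');print(-p['R'].T@p['t']);look()"
```

```text
[ 0.15  0.12  2.2  -0.53  0.28  2.21]
[468.81378366 100.88400865 176.49294882] [[ 0.827 -0.038  0.561]
 [-0.004 -0.998 -0.061]
 [ 0.562  0.048 -0.825]]
[457.04437762 110.25165547 339.76650838]
[468.9 100.7 175.8] [ 1.  -0.9  0.1] -0.19453792965031635
[102  54  16 111 971] [109. 120.] [654.3 257.5  26. ]
[ 274   58  121   42 1206] [338.  68.] [703.1  64.2  26. ]
[ 307  179   37   78 2062] [325. 218.] [564.9  82.   26. ]
[ 310  266   38   38 1149] [328. 285.] [512.4  81.8  26. ]
```

```bash
cat > k.py <<'E'
from h import *
from scipy.spatial.transform import Rotation as R
import json,os
def log():
    s=r.state(); L=json.load(open("log.json")) if os.path.exists("log.json") else [[[-1.33801166,.342629473,1.52490483,0,1.27542542,-.146008946],[194.07991525,-487.42490728,230.71352005],[.982117936,.188265485,-2.63e-5,-6.83e-4]]]
    L.append([list(map(float,s[k])) for k in("joint_pos","tool_pos","ee_rot")]); json.dump(L,open("log.json","w")); return L
def fk(q,d):
    a,h,L2,L3,Lt,e=d
    E=lambda ax,t:R.from_euler(ax,t).as_matrix()
    A=E("z",q[0]); B=A@E("y",q[1]); C=B@E("y",q[2])
    W=A@[a,0,h]+B@[0,0,L2]+C@[e,0,L3]
    T=C@E("z",q[3])@E("y",q[4])@E("z",q[5])
    return W+T@[0,0,Lt],T
E
python3 - <<'E'
from k import *
from scipy.optimize import least_squares
L=log()
for q,p,o in L:
    T=fk(q,[0]*6)[1]; print((T.T@R.from_quat(o).as_matrix()).round(2).tolist())
f=lambda d:np.concatenate([fk(q,d)[0]-p for q,p,o in L]+[(d-[0,350,420,420,250,0])*.02])
for _ in [0]:
    s=least_squares(f,[0,350,420,420,250,0]);print(s.x.round(1),s.fun.round(2))
E
```

```text
[[-0.0, -1.0, -0.0], [1.0, -0.0, 0.0], [-0.0, -0.0, 1.0]]
[[0.0, -1.0, 0.0], [1.0, 0.0, -0.0], [0.0, 0.0, 1.0]]
[ 517.9  -18.2  -59.6  -13.7 -188.8 -118.2] [-74.22 -18.12   0.82   0.14  -5.96  -0.67  10.36  -7.36  -9.59  -8.67
  -8.78  -2.36]
```

```bash
sed -i 's/a,h,L2,L3,Lt,e=d/b,h,L2,L3,Lt=d/; s/A@\[a,0,h\]/A@[0,b,h]/; s/C@\[e,0,L3\]/C@[0,0,L3]/' k.py
python3 - <<'E'
from k import *
from scipy.optimize import least_squares
L=log()
x0=np.array([76,350,420,420,250])
f=lambda d:np.concatenate([fk(q,d)[0]-p for q,p,o in L]+[(d-x0)*.002])
s=least_squares(f,x0);print(s.x.round(1),s.fun.round(2)); d=s.x
# IK: TCP at x,82,z with tilt
for x,z,t in [(475,12,.6),(475,12,.7),(475,40,.7),(540,12,.7),(587,12,.6),(587,12,.7),(587,12,.8),(587,20,.87)]:
    T=np.array([[np.cos(t),0,np.sin(t)],[0,-1,0],[np.sin(t),0,-np.cos(t)]])
    M=np.array([[0,-1,0],[1,0,0],[0,0,1]])
    g=lambda q:np.concatenate([fk(q,d)[0]-[x,82,z],100*(R.from_matrix((fk(q,d)[1]@M).T@T).as_rotvec())])
    w=least_squares(g,[.1,.3,1.9,-.3,.5,1.6]); print(x,z,t,w.x.round(2),round(w.cost,4))
E
```

```text
[ 74.1  96.7 556.7 347.4 289.1] [-2.27 -0.31 -0.35  0.07  1.16  0.18  0.07  1.16  0.18 -0.   -0.51  0.27
 -0.15  0.08]
475 12 0.6 [ 0.03  0.47  2.49  0.03 -0.42  1.56] 0.0
475 12 0.7 [ 0.03  0.52  2.58  0.03 -0.66  1.57] 0.0
475 40 0.7 [ 0.03  0.43  2.54  0.03 -0.53  1.56] 0.0
540 12 0.7 [ 0.02  0.54  2.4   0.03 -0.5   1.56] 0.0
587 12 0.6 [ 0.02  0.55  2.2   0.05 -0.2   1.54] 0.0
587 12 0.7 [ 0.02  0.57  2.27  0.03 -0.4   1.56] 0.0
587 12 0.8 [ 0.02  0.6   2.35  0.03 -0.61  1.56] 0.0
587 20 0.87 [ 0.02  0.62  2.39  0.02 -0.74  1.57] 0.0
```

carry_out(
  motion=[1,0,0,0,0,-0.145,0,1,0,0,0,0,-0.145,0,1,0,0,0,0,0,0,1,0,0,0,0,0,0],
)

```text
time_s: 13.95
tool_pos: [470.8, 96.3, 174.6]
ee_rot: [0.984, -0.019, 0.172, 0.032]
ft_force: [0.1, -0.0, 0.2]
finger_gap: -0.4
grip_force: 0.0
```

```bash
python3 -c "
from k import *
L=log();print(np.round(L[-1][0],3),np.round(L[-1][1],1),R.from_quat(L[-1][2]).as_matrix().round(3))"
```

```text
[ 0.112  0.176  1.993 -0.178  0.644  1.845] [470.8  96.3 174.6] [[ 0.94  -0.048  0.337]
 [-0.026 -0.997 -0.069]
 [ 0.34   0.056 -0.939]]
```

carry_out(
  motion=[1,0,0,0,0,-0.145,0,1,0.03,0,-0.03,0,-0.145,0,1,0.03,0,0,0,0,0,1,0,0,0,0,0,0],
)

```text
time_s: 14.35
tool_pos: [521.2, 94.9, 202.8]
ee_rot: [0.998, -0.024, 0.048, 0.031]
ft_force: [-0.5, 0.4, -1.0]
finger_gap: 0.1
grip_force: 0.0
```

```bash
python3 - <<'E'
from k import *
from scipy.optimize import least_squares
L=log();print(np.round(L[-1][0],3),np.round(L[-1][1],1),R.from_quat(L[-1][2]).as_matrix().round(3))
x0=np.array([76,200,450,400,280])
f=lambda d:np.concatenate([fk(q,d)[0]-p for q,p,o in L]+[(d-x0)*.002])
s=least_squares(f,x0);print(s.x.round(1),s.fun.round(2))
E
```

```text
[ 0.077  0.333  1.627 -0.08   1.093  1.729] [521.2  94.9 202.8] [[ 0.994 -0.05   0.095]
 [-0.044 -0.997 -0.064]
 [ 0.098  0.059 -0.993]]
[ 74.2  99.7 553.5 347.3 289.9] [-2.42  0.84 -1.15  0.09  1.18 -0.6   0.09  1.18 -0.6   0.03  0.35  2.14
  1.13 -0.4   0.22 -0.   -0.2   0.21 -0.11  0.02]
```

```bash
cat > plan.py <<'E'
from k import *
from scipy.optimize import least_squares
d=[74.2,99.7,553.5,347.3,289.9]; M=np.array([[0,-1,0],[1,0,0],[0,0,1]])
def pose(q): p,T=fk(q,d); return p,T@M
def ik(x,y,z,t,q0):
    T=np.array([[np.cos(t),0,np.sin(t)],[0,-1,0],[np.sin(t),0,-np.cos(t)]])
    g=lambda q:np.concatenate([pose(q)[0]-[x,y,z],100*R.from_matrix(pose(q)[1].T@T).as_rotvec()])
    w=least_squares(g,q0); return w.x,w.cost
E
python3 - <<'E'
from plan import *
q0=r.state()["joint_pos"]
q1,c=ik(465,82,80,.75,[.03,.4,2.5,3.15,.6,-1.55]); print(q1.round(3),c)
N=20
s=lambda u:u
Q=[q0+(q1-q0)*k/N for k in range(N+1)]
for k in range(N+1):
    u=k/N; Q[k]=Q[k].copy(); Q[k][4]=max(.55,q0[4]-1.2*u) if u<.8 else .55+(q1[4]-.55)*(u-.8)/.2
p,T=pose(Q[0])
for k in range(1,N+1):
    p2,T2=pose(Q[k]); sh=T.T@(p2-p); rv=R.from_matrix(T.T@T2).as_rotvec()
    print(k,p2.round(0),T2[:,2].round(2),"|",(sh/1000).round(3).tolist(),rv.round(3).tolist()); p,T=p2,T2
E
```

```text
[ 0.029  0.317  2.541  3.186  0.467 -1.589] 5.6930553473565034e-27
1 [517. 134. 189.] [ 0.1   0.08 -0.99] | [-0.008, -0.04, 0.011] [0.143, 0.004, -0.084]
2 [515. 171. 182.] [ 0.12  0.21 -0.97] | [-0.002, -0.036, 0.01] [0.131, 0.028, -0.069]
3 [516. 202. 179.] [ 0.14  0.33 -0.93] | [0.004, -0.03, 0.01] [0.115, 0.049, -0.056]
4 [519. 228. 179.] [ 0.19  0.42 -0.89] | [0.007, -0.024, 0.009] [0.094, 0.065, -0.043]
5 [526. 248. 181.] [ 0.24  0.5  -0.84] | [0.01, -0.017, 0.007] [0.07, 0.077, -0.033]
6 [534. 260. 184.] [ 0.3   0.54 -0.78] | [0.011, -0.009, 0.006] [0.044, 0.083, -0.023]
7 [544. 265. 185.] [ 0.37  0.57 -0.74] | [0.01, -0.002, 0.004] [0.018, 0.083, -0.015]
8 [553. 264. 185.] [ 0.43  0.57 -0.7 ] | [0.008, 0.005, 0.003] [-0.007, 0.078, -0.009]
9 [561. 256. 181.] [ 0.5   0.55 -0.67] | [0.004, 0.011, 0.001] [-0.03, 0.067, -0.004]
10 [559. 256. 180.] [ 0.53  0.55 -0.64] | [-0.002, -0.0, 0.0] [0.007, 0.048, -0.002]
11 [558. 253. 179.] [ 0.57  0.55 -0.61] | [-0.002, 0.003, -0.001] [-0.005, 0.048, -0.002]
12 [558. 246. 176.] [ 0.61  0.53 -0.59] | [-0.002, 0.007, -0.003] [-0.02, 0.046, -0.002]
13 [557. 235. 172.] [ 0.65  0.5  -0.57] | [-0.003, 0.011, -0.004] [-0.035, 0.042, -0.004]
14 [555. 221. 166.] [ 0.69  0.45 -0.56] | [-0.005, 0.014, -0.005] [-0.048, 0.035, -0.005]
15 [551. 203. 158.] [ 0.73  0.39 -0.56] | [-0.007, 0.017, -0.006] [-0.06, 0.026, -0.008]
16 [544. 182. 149.] [ 0.75  0.33 -0.57] | [-0.01, 0.02, -0.007] [-0.07, 0.015, -0.01]
17 [532. 157. 133.] [ 0.76  0.25 -0.6 ] | [-0.018, 0.025, -0.009] [-0.088, -0.015, -0.013]
18 [514. 131. 115.] [ 0.75  0.16 -0.64] | [-0.023, 0.026, -0.009] [-0.088, -0.031, -0.015]
19 [492. 106.  98.] [ 0.72  0.08 -0.69] | [-0.027, 0.025, -0.009] [-0.085, -0.047, -0.016]
20 [465.  82.  80.] [ 0.68 -0.   -0.73] | [-0.031, 0.024, -0.009] [-0.079, -0.061, -0.018]
```

carry_out(
  motion=[1,-0.008,-0.04,0.011,0.143,0.004,-0.084,1,-0.002,-0.036,0.01,0.131,0.028,-0.069,1,0.004,-0.03,0.01,0.115,0.049,-0.056,1,0.007,-0.024,0.009,0.094,0.065,-0.043,1,0.01,-0.017,0.007,0.07,0.077,-0.033],
)

```text
time_s: 14.85
tool_pos: [520.5, 249.1, 178.2]
ee_rot: [0.953, 0.115, 0.154, -0.234]
ft_force: [0.2, 0.8, 0.5]
finger_gap: 0.0
grip_force: 0.0
```

carry_out(
  motion=[1,0.011,-0.009,0.006,0.044,0.083,-0.023,1,0.01,-0.002,0.004,0.018,0.083,-0.015,1,0.008,0.005,0.003,-0.007,0.078,-0.009,1,0.004,0.011,0.001,-0.03,0.067,-0.004,1,-0.002,0,0,0.007,0.048,-0.002],
)

```text
time_s: 15.35
tool_pos: [554.2, 254.6, 176.9]
ee_rot: [0.905, 0.094, 0.323, -0.262]
ft_force: [0.6, 0.3, 1.2]
finger_gap: -0.1
grip_force: 0.0
```

```bash
python3 -c "
from k import *
L=log();print(np.round(L[-1][0],3),np.round(L[-1][1],1),R.from_quat(L[-1][2]).as_matrix().round(3))"
```

```text
[0.028 0.35  2.073 1.541 0.545 0.06 ] [554.2 254.6 176.9] [[ 0.773  0.338  0.536]
 [ 0.    -0.846  0.534]
 [ 0.634 -0.413 -0.654]]
```

The joints follow the plan (j4 = 1.54, j5 = 0.55), so I'll continue with the second half.

carry_out(
  motion=[1,-0.002,0.003,-0.001,-0.005,0.048,-0.002,1,-0.002,0.007,-0.003,-0.02,0.046,-0.002,1,-0.003,0.011,-0.004,-0.035,0.042,-0.004,1,-0.005,0.014,-0.005,-0.048,0.035,-0.005,1,-0.007,0.017,-0.006,-0.06,0.026,-0.008],
)

```text
time_s: 15.85
tool_pos: [543.6, 201.3, 154.6]
ee_rot: [0.888, 0.046, 0.417, -0.191]
ft_force: [0.4, 1.0, -0.0]
finger_gap: 0.1
grip_force: 0.0
```

carry_out(
  motion=[1,-0.01,0.02,-0.007,-0.07,0.015,-0.01,1,-0.018,0.025,-0.009,-0.088,-0.015,-0.013,1,-0.023,0.026,-0.009,-0.088,-0.031,-0.015,1,-0.027,0.025,-0.009,-0.085,-0.047,-0.016,1,-0.031,0.024,-0.009,-0.079,-0.061,-0.018],
)

```text
time_s: 16.35
tool_pos: [455.0, 81.7, 78.1]
ee_rot: [0.934, -0.001, 0.358, 0.009]
ft_force: [-0.2, -1.1, 0.8]
finger_gap: 0.2
grip_force: 0.0
```

```bash
cat >> plan.py <<'E'
def togo(x,y,z,t,yaw=-.0087):
    s=r.state(); T=R.from_quat(s["ee_rot"]).as_matrix()
    G=R.from_euler("z",yaw).as_matrix()@np.array([[np.cos(t),0,np.sin(t)],[0,-1,0],[np.sin(t),0,-np.cos(t)]])
    rv=R.from_matrix(T.T@G).as_rotvec()
    print("q",s["joint_pos"].round(2),"p",s["tool_pos"].round(1),"tilt",np.arctan2(T[0,2],-T[2,2]).round(3),"turn",rv.round(3),"shift before turn",(T.T@(np.array([x,y,z])-s["tool_pos"])).round(1),"after",(G.T@(np.array([x,y,z])-s["tool_pos"])).round(1))
E
python3 -c "
from plan import *
togo(470,82,40,.78)"
```

```text
q [ 0.04  0.4   2.48  3.24  0.47 -1.63] p [455.   81.7  78.1] tilt 0.732 turn [0.011 0.048 0.011] shift before turn [-14.3  -1.   38.4] after [-16.1  -0.5  37.7]
```

carry_out(
  motion=[1,0,0,0,0.011,0.048,0.011,1,-0.012,0,0.019,0,0,0,1,-0.012,0,0.019,0,0,0,1,-0.012,0,0.019,0,0,0,1,0,0,0,0,0,0],
)

```text
time_s: 16.85
tool_pos: [471.8, 82.6, 11.2]
ee_rot: [0.925, -0.004, 0.38, 0.0]
ft_force: [-1.1, -0.7, -0.3]
finger_gap: 0.1
grip_force: 0.0
```

```bash
python3 -c "
from plan import *
togo(579,81.4,12,.78);look()"
```

```text
q [ 0.03  0.7   2.51  3.17  0.85 -1.56] p [471.8  82.6  11.2] tilt 0.78 turn [-0.003  0.    -0.001] shift before turn [76.8  0.4 74.8] after [76.7  0.2 74.8]
[472.3  82.6  12.8] [-0.3  0.   0.5] 0.4175378233360507
[   0    0   30   69 1044] [14. 35.] [629.6 244.8  26. ]
[ 287   63   62   44 2022] [318.  85.] [585.4  80.8  26. ]
[ 281  119   67   53 2668] [313. 145.] [549.4  83.   26. ]
[ 281  186   74   65 3586] [317. 218.] [513.3  81.8  26. ]
```

carry_out(
  motion=[1,0.0071,0,0.007,0,0,0,1,0.0071,0,0.007,0,0,0,1,0.0071,0,0.007,0,0,0,1,0.0071,0,0.007,0,0,0,1,0.0071,0,0.007,0,0,0],
)

```text
time_s: 17.4
tool_pos: [525.0, 82.2, 16.5]
ee_rot: [0.923, -0.004, 0.385, 0.0]
ft_force: [-2.2, 1.0, -1.4]
finger_gap: -0.1
grip_force: 0.9
```

```bash
python3 -c "
from plan import *
togo(579,81.4,12,.78);look()"
```

```text
q [ 0.02  0.67  2.38  3.17  0.7  -1.57] p [525.   82.2  16.5] tilt 0.79 turn [-0.003 -0.01  -0.001] shift before turn [34.8  0.4 41.5] after [35.2  0.4 41.1]
[527.6  82.1  17.2] [ 0.2 -0.2 -0.2] -0.2410153230077183
[ 75  94  41  77 806] [ 93. 141.] [613.6 184.   26. ]
[ 288  100   63   48 2267] [319. 124.] [621.4  80.1  26. ]
[ 281  161   68   57 2961] [314. 189.] [585.5  82.4  26. ]
[ 282  232   76   69 3974] [319. 266.] [550.   80.7  26. ]
[292 311  17  65 832] [301. 341.] [521.   87.5  26. ]
[319 312  17  64 856] [326. 341.] [520.8  78.7  26. ]
```

carry_out(
  motion=[1,-0.0047,0,0.0037,0,0,0,1,0.0066,0,0.0075,0,0,0,1,0.0066,0,0.0075,0,0,0,1,0.0066,0,0.0075,0,0,0,1,0.0066,0,0.0075,0,0,0],
)

```text
time_s: 17.95
tool_pos: [566.1, 81.8, 7.6]
ee_rot: [0.923, -0.004, 0.386, 0.0]
ft_force: [-4.5, 0.3, 3.4]
finger_gap: -0.1
grip_force: 2.3
```

```bash
python3 -c "
from plan import *
togo(582,81.3,12,.78);look()"
```

```text
q [ 0.02  0.7   2.27  3.17  0.62 -1.57] p [566.1  81.8   7.6] tilt 0.792 turn [-0.003 -0.012 -0.002] shift before turn [14.3  0.4  8.3] after [14.4  0.4  8.1]
[568.2  81.7   8.3] [ 1.2 -0.8 -0.8] 0.21875143992410145
[ 279  179   71   28 1430] [314. 191.] [619.  82.  26.]
[  13  180   66  150 1127] [ 55. 218.] [607.8 183.9  26. ]
[ 280  222   80   72 4501] [319. 257.] [590.1  80.4  26. ]
[292 311  17  66 910] [301. 342.] [559.2  86.9  26. ]
[319 311  18  66 918] [326. 341.] [559.1  78.5  26. ]
```

carry_out(
  motion=[1,0.0032,0,0.0025,0,0,0,1,0.003,0,0.0027,0,0,0,1,0.003,0,0.0027,0,0,0,1,0.0022,0,0.002,0,0,0,1,0,0,0,0,0,0],
)

```text
time_s: 18.5
tool_pos: [580.7, 81.7, 8.9]
ee_rot: [0.922, -0.004, 0.386, 0.0]
ft_force: [-1.5, 0.6, -0.8]
finger_gap: 0.2
grip_force: 0.2
```

```bash
python3 -c "
from plan import *
togo(582,81.3,12,.78);look()"
```

```text
q [ 0.02  0.7   2.23  3.17  0.59 -1.57] p [580.7  81.7   8.9] tilt 0.793 turn [-0.003 -0.013 -0.002] shift before turn [ 3.1  0.4 -1.3] after [ 3.1  0.4 -1.3]
[580.7  81.7   9. ] [ 0.5 -0.   0.9] 0.0872279897175942
[   0  230   61  139 1112] [ 32. 289.] [590.9 185.   26. ]
[ 281  245   79   50 3269] [320. 266.] [599.3  80.3  26. ]
[291 311  19  66 933] [301. 341.] [572.   86.9  26. ]
[319 311  18  66 940] [326. 342.] [571.8  78.5  26. ]
```

carry_out(
  motion=[1,0.0014,0,0.0014,0,0,0,1,0.0014,0,0.0014,0,0,0,1,0,0,0,0,0,0],
)

```text
time_s: 18.85
tool_pos: [581.5, 81.7, 7.8]
ee_rot: [0.924, -0.004, 0.383, 0.0]
ft_force: [-11.8, -0.2, 4.4]
finger_gap: -0.0
grip_force: 5.9
```

carry_out(
  motion=[1,0.0014,0,0.0014,0,0,0,1,0.0014,0,0.0014,0,0,0,1,0,0,0,0,0,0],
)

```text
time_s: 19.15
tool_pos: [582.1, 81.8, 7.2]
ee_rot: [0.924, -0.004, 0.381, 0.0]
ft_force: [-31.4, -1.8, 21.0]
finger_gap: 0.2
grip_force: 15.5
```

The force climbs steeply at 582, which means the row is against the back stop. Backing out.

carry_out(
  motion=[1,-0.0036,0,-0.0036,0,0,0,1,-0.01,0,-0.01,0,0,0,1,-0.0142,0,-0.014,0,0,0,1,-0.0142,0,-0.014,0,0,0,1,-0.0142,0,-0.014,0,0,0],
)

```text
time_s: 19.65
tool_pos: [509.0, 82.3, 8.4]
ee_rot: [0.922, -0.004, 0.387, 0.0]
ft_force: [-0.3, -0.5, -0.9]
finger_gap: 0.0
grip_force: 0.0
```

```bash
python3 - <<'E'
from plan import *
togo(500,81.7,170,.7);look()
im=r.read_camera("wrist"); cv2.imwrite("pics/w3.png",im)
p=np.load("case.npy")
for x in(-18,-54,-90): print(proj(c2w(p,x,0,26),"wrist").round(0))
E
```

```text
q [ 0.02  0.7   2.42  3.17  0.78 -1.57] p [509.   82.3   8.4] tilt 0.794 turn [-0.003 -0.094 -0.001] shift before turn [ 1.089e+02  1.000e-01 -1.197e+02] after [  97.2    0.6 -129.4]
[505.   82.4   7.2] [-5.3  0.4 -2.1] -0.14031701369843588
[ 285   10   64   68 2557] [316.  46.] [639.1  81.2  26. ]
[ 286   88   65   48 2348] [318. 112.] [596.2  80.7  26. ]
[292 311  17  64 829] [301. 341.] [496.   87.5  26. ]
[319 312  17  64 829] [326. 342.] [495.7  79.1  26. ]
[[316.   1.]]
[[317.  46.]]
[[317. 100.]]
```

View pics/w3.png

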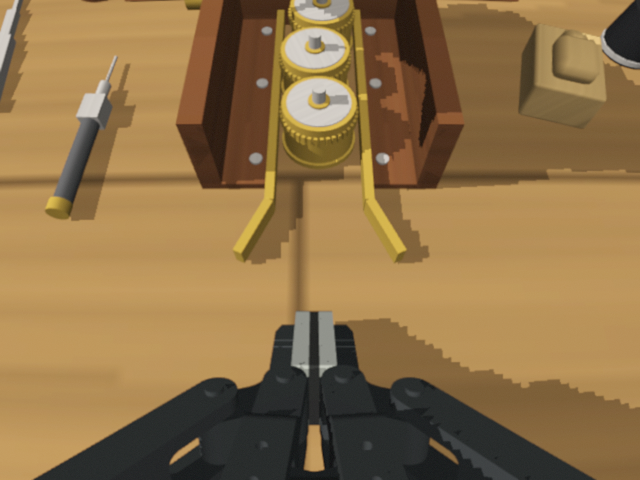

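The wrist view shows all three barrels between the rails, touching. The front cap is at about (319,103), against a predicted home of (317,100). I'll check where the lid is next.

```bash
python3 - <<'E'
from plan import *
p=np.load("case.npy")
print(proj([c2w(p,-121,0,91),c2w(p,-100,0,123)],"wrist").round(0), "cam",-r.camera_params("wrist")["R"].T@r.camera_params("wrist")["t"])
im=r.read_camera("top"); a=cv2.resize(im[165:285,235:345],None,fx=5,fy=5,interpolation=cv2.INTER_CUBIC)
cv2.imwrite("pics/t3.png",a)
togo(500,81.7,170,.78)
for a in (.5,.54,.57,.6,.62):
    n=np.array([np.sin(a),np.cos(a)]);d_=np.array([-np.cos(a),np.sin(a)])
    e=np.array([8,44])+146*d_+8*n; f=np.array([8,44])+134*d_+8*n; print(a,e,((proj(c2w(p,e[0],0,e[1]))-[235,165])*5).round(0),((proj(c2w(p,f[0],0,f[1]))-[235,165])*5).round(0))
E
```

```text
[[ 318.    9.]
 [ 318. -160.]] cam [463.69727314  83.19995539 165.52128662]
q [ 0.02  0.71  2.42  3.17  0.78 -1.57] p [508.8  82.3   7.7] tilt 0.792 turn [-0.003 -0.012 -0.001] shift before turn [ 109.3    0.2 -120.3] after [ 107.9    0.7 -121.5]
0.5 [-116.29164973  121.01678913] [[238. 389.]] [[240. 359.]]
0.54 [-113.11237955  125.92552423] [[238. 378.]] [[240. 349.]]
0.57 [-110.60048598  129.52148692] [[238. 368.]] [[240. 340.]]
0.6 [-107.98185999  133.04048603] [[238. 359.]] [[240. 331.]]
0.62 [-106.17797339  135.34216109] [[238. 352.]] [[240. 325.]]
```

View pics/t3.png

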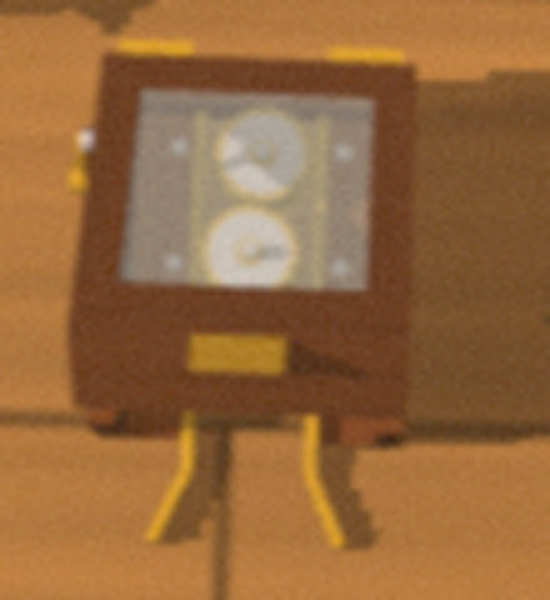

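The lid is still at about 0.57 rad, with its lift at (238,353). The rear barrels sit on the lane line at (262,152) and (251,248). Now I'll plan the lid press.

```bash
python3 - <<'E'
from plan import *
q0=r.state()["joint_pos"]; p=np.load("case.npy")
print(pose(q0)[0], r.state()["tool_pos"])
for t in (.8,.95,1.1):
  q,c=ik(500,81,170,t,q0); print(t,"pre",q.round(2),round(c,3))
  for a in (.62,.3,0):
    cx,cz=8-122*np.cos(a)+8*np.sin(a),44+122*np.sin(a)+8*np.cos(a)
    X,Z=cx+11*np.cos(t),cz+11*np.sin(t)
    w=c2w(p,X,0,Z); q,c=ik(*w,t,q); print(t,a,w.round(1),q.round(2),round(c,3))
E
```

```text
[568.6489576   82.08382678 -29.83216863] [508.76275255  82.33860258   7.7365552 ]
0.8 pre [ 0.02  0.15  2.34  3.26  0.14 -1.67] 0.0
0.8 0.62 [616.1  81.  129.3] [ 0.02  0.38  2.14  3.21  0.18 -1.63] 0.0
0.8 0.3 [596.6  81.2  95.6] [ 0.02  0.42  2.23  3.18  0.31 -1.6 ] 0.0
0.8 0 [588.8  81.3  59.9] [ 0.02  0.49  2.29  3.17  0.45 -1.59] 0.0
0.95 pre [ 0.03  0.18  2.46  3.19  0.45 -1.6 ] 0.0
0.95 0.62 [614.8  81.  130.3] [ 0.02  0.41  2.25  3.17  0.47 -1.59] 0.0
0.95 0.3 [595.3  81.2  96.6] [ 0.02  0.47  2.35  3.17  0.62 -1.58] 0.0
0.95 0 [587.5  81.3  60.9] [ 0.02  0.55  2.41  3.17  0.77 -1.58] 0.0
1.1 pre [ 0.03  0.26  2.59  3.18  0.81 -1.58] 0.0
1.1 0.62 [613.4  81.  131.2] [ 0.02  0.47  2.36  3.17  0.79 -1.58] 0.0
1.1 0.3 [593.9  81.2  97.5] [ 0.02  0.55  2.45  3.16  0.96 -1.57] 0.0
1.1 0 [586.1  81.3  61.8] [ 0.02  0.65  2.51  3.16  1.12 -1.57] 0.0
```

```bash
cat > fit.py <<'E'
import k
from k import *
from scipy.optimize import least_squares
def fk(q,d):
    b,h,L2,L3,Lt,a,e=d
    E=lambda ax,t:R.from_euler(ax,t).as_matrix()
    A=E("z",q[0]); B=A@E("y",q[1]); C=B@E("y",q[2])
    T=C@E("z",q[3])@E("y",q[4])@E("z",q[5])
    return A@[a,b,h]+B@[0,0,L2]+C@[e,0,L3]+T@[0,0,Lt],T
k.fk=fk
L=log(); L=L[:2]+L[4:]
ex=[([.04,.4,2.48,3.24,.47,-1.63],[455,81.7,78.1]),([.03,.7,2.51,3.17,.85,-1.56],[471.8,82.6,11.2]),([.02,.7,2.27,3.17,.62,-1.57],[566.1,81.8,7.6]),([.02,.7,2.23,3.17,.59,-1.57],[580.7,81.7,8.9])]
x0=np.array([75,200,450,400,250,0,0])
f=lambda d:np.concatenate([fk(q,d)[0]-p for q,p,o in L]+[.3*(fk(q,d)[0]-p) for q,p in ex]+[(d-x0)*.001])
s=least_squares(f,x0);print(s.x.round(1),s.fun.round(1)); np.save("d.npy",s.x)
E
cat > try.py <<'E'
import fit,plan
from plan import *
plan.d=np.load("d.npy"); plan.fk=fit.fk
q0=r.state()["joint_pos"]; p=np.load("case.npy"); print(pose(q0)[0])
for t in (.8,.95,1.05):
  q,c=ik(500,81,170,t,q0); print(t,"pre",q.round(2),round(c,3))
  for a in (.62,.3,0):
    cx,cz=8-122*np.cos(a)+8*np.sin(a),44+122*np.sin(a)+8*np.cos(a)
    X,Z=cx+11*np.cos(t),cz+11*np.sin(t)
    w=c2w(p,X,0,Z); q,c=ik(*w,t,q); print(t,a,w.round(1),q.round(2),round(c,3))
E
python3 try.py
```

```text
[ 7.640e+01  2.231e+02  5.062e+02  3.799e+02  3.135e+02 -3.000e-01
  4.660e+01] [-0.  -0.   0.  -0.1 -0.1 -0.   0.  -0.   0.  -0.1 -0.  -0.1 -0.3 -0.1
 -0.1  0.3 -0.3 -0.4  0.   0.4  0.2  0.1  0.2  0.   0.9  0.4  0.6  0.
  0.   0.1 -0.   0.1 -0.   0. ]
[508.49070424  82.28858392   7.64298526]
0.8 pre [ 0.02  0.18  2.33  3.22  0.16 -1.63] 0.0
0.8 0.62 [616.1  81.  129.3] [ 0.01  0.43  2.09  3.19  0.18 -1.61] 0.0
0.8 0.3 [596.6  81.2  95.6] [ 0.01  0.48  2.17  3.17  0.31 -1.59] 0.0
0.8 0 [588.8  81.3  59.9] [ 0.01  0.57  2.21  3.16  0.43 -1.58] 0.0
0.95 pre [ 0.02  0.24  2.44  3.17  0.5  -1.59] 0.0
0.95 0.62 [614.8  81.  130.3] [ 0.01  0.48  2.2   3.16  0.48 -1.58] 0.0
0.95 0.3 [595.3  81.2  96.6] [ 0.01  0.55  2.27  3.16  0.63 -1.58] 0.0
0.95 0 [587.5  81.3  60.9] [ 0.01  0.65  2.3   3.16  0.76 -1.57] 0.0
1.05 pre [ 0.02  0.33  2.52  3.17  0.75 -1.58] 0.0
1.05 0.62 [613.9  81.  130.9] [ 0.01  0.53  2.26  3.16  0.7  -1.58] 0.0
1.05 0.3 [594.4  81.2  97.2] [ 0.01  0.62  2.32  3.16  0.85 -1.57] 0.0
1.05 0 [586.6  81.3  61.5] [ 0.02  0.73  2.35  3.16  0.99 -1.57] 0.0
```

carry_out(
  motion=[1,0,0,0,0,0.08,0,1,0,0,0,0,0.078,0,1,0.04,0,-0.036,0,0,0,1,0.04,0,-0.036,0,0,0,1,0.04,0,-0.037,0,0,0],
)

```text
time_s: 20.3
tool_pos: [494.5, 81.8, 141.9]
ee_rot: [0.891, -0.004, 0.453, 0.001]
ft_force: [2.4, -0.4, -0.1]
finger_gap: 0.0
grip_force: 0.0
```

carry_out(
  motion=[1,0,0,0,0,0,0],
)

```text
time_s: 20.4
tool_pos: [497.1, 82.2, 154.9]
ee_rot: [0.885, -0.004, 0.465, 0.0]
ft_force: [0.3, 0.3, 1.2]
finger_gap: -0.1
grip_force: 0.0
```

```bash
python3 -c "
from plan import *
togo(613,81,145,.95)"
```

```text
q [ 0.03  0.31  2.48  3.19  0.62 -1.59] p [497.1  82.2 154.9] tilt 0.968 turn [-0.003 -0.018 -0.002] shift before turn [ 57.6   0.4 101.1] after [ 59.4   0.2 100. ]
```

carry_out(
  motion=[1,0.0165,0,0.0239,0,0,0,1,0.0165,0,0.0239,0,0,0,1,0.0165,0,0.0239,0,0,0,1,0.0165,0,0.0239,0,0,0,1,0,0,0,0,0,0],
)

```text
time_s: 20.9
tool_pos: [615.0, 80.6, 145.5]
ee_rot: [0.888, -0.005, 0.461, 0.001]
ft_force: [-0.0, 0.0, -0.6]
finger_gap: -0.2
grip_force: 0.0
```

```bash
python3 -c "
from plan import *
togo(613,81,135,.95)"
```

```text
q [ 0.02  0.44  2.19  3.19  0.45 -1.59] p [615.   80.6 145.5] tilt 0.957 turn [-0.002 -0.007 -0.002] shift before turn [-9.7 -0.4  4.4] after [-9.7 -0.4  4.5]
```

carry_out(
  motion=[1,-0.0093,0,0.0041,0,0,0,1,-0.0093,0,0.0041,0,0,0,1,-0.0069,0,0.0006,0,0,0,1,-0.0069,0,0.0006,0,0,0,1,-0.0069,0,0.0006,0,0,0],
)

```text
time_s: 21.4
tool_pos: [595.7, 81.2, 105.7]
ee_rot: [0.889, -0.004, 0.458, 0.001]
ft_force: [1.7, -0.4, 1.2]
finger_gap: 0.1
grip_force: 0.9
```

```bash
python3 -c "
from plan import *
togo(595.3,81.2,96.6,.95)"
```

```text
q [ 0.02  0.53  2.26  3.18  0.6  -1.58] p [595.7  81.2 105.7] tilt 0.952 turn [-0.002 -0.002 -0.002] shift before turn [-7.7 -0.   5. ] after [-7.7 -0.   5. ]
```

carry_out(
  motion=[1,-0.005,0,0.0032,0,0,0,1,-0.005,0,0.0032,0,0,0,1,-0.005,0,0.0032,0,0,0,1,-0.005,0,0.0032,0,0,0,1,-0.005,0,0.0032,0,0,0],
)

```text
time_s: 21.9
tool_pos: [593.9, 81.3, 75.3]
ee_rot: [0.889, -0.004, 0.457, 0.001]
ft_force: [-1.5, -0.7, 1.4]
finger_gap: 0.1
grip_force: 1.0
```

```bash
python3 -c "
from plan import *
togo(588.5,81.3,61,.95)"
```

```text
q [ 0.02  0.61  2.28  3.17  0.7  -1.58] p [593.9  81.3  75.3] tilt 0.95 turn [-0.002 -0.    -0.002] shift before turn [-14.7   0.1   3.9] after [-14.7   0.    3.9]
```

carry_out(
  motion=[1,-0.004,0,0.0013,0,0,0,1,-0.004,0,0.0013,0,0,0,1,-0.004,0,0.0013,0,0,0,1,-0.0016,0,0.0012,0,0,0,1,-0.0016,0,0.0012,0,0,0],
)

```text
time_s: 22.4
tool_pos: [590.0, 81.3, 59.4]
ee_rot: [0.889, -0.004, 0.457, 0.001]
ft_force: [-1.0, -0.3, 1.4]
finger_gap: 0.2
grip_force: 0.9
```

carry_out(
  motion=[1,-0.0016,0,0.0012,0,0,0,1,0,0,0,0,0,0],
)

```text
time_s: 22.6
tool_pos: [590.0, 81.4, 58.8]
ee_rot: [0.889, -0.004, 0.458, 0.001]
ft_force: [-8.1, -1.5, 12.1]
finger_gap: 0.0
grip_force: 5.7
```

carry_out(
  motion=[1,-0.0016,0,0.0012,0,0,0,1,0,0,0,0,0,0],
)

```text
time_s: 22.8
tool_pos: [590.1, 81.4, 58.6]
ee_rot: [0.888, -0.004, 0.46, 0.001]
ft_force: [-16.5, -0.5, 24.4]
finger_gap: 0.2
grip_force: 12.2
```

carry_out(
  motion=[1,0.008,0,-0.006,0,0,0,1,0.02,0,-0.02,0,0,0,1,0.02,0,-0.04,0,0,0,1,0.01,0,-0.05,0,0,0,1,0,0,-0.05,0,0,0],
)

```text
time_s: 23.3
tool_pos: [489.0, 81.7, 200.2]
ee_rot: [0.889, -0.004, 0.458, 0.001]
ft_force: [-0.3, -0.2, 0.9]
finger_gap: -0.0
grip_force: 0.0
```

```bash
python3 - <<'E'
from plan import *
p=np.load("case.npy")
im=r.read_camera("top"); a=cv2.resize(im[165:285,195:345],None,fx=5,fy=5,interpolation=cv2.INTER_CUBIC)
for an,c in((0,(0,255,0)),(.06,(255,0,0))):
  for s in(134,146):
    q=[(proj(c2w(p,8-s*np.cos(an)+8*np.sin(an),y,44+s*np.sin(an)+8*np.cos(an)))[0]-[195,165])*5 for y in(15,-15)]
    print(an,s,np.round(q))
cv2.imwrite("pics/t4.png",a); s=r.state();print(s["tool_pos"],s["ft_force"],s["time_s"])
E
```

```text
0 134 [[402. 441.]
 [489. 444.]]
0 146 [[400. 475.]
 [488. 478.]]
0.06 134 [[401. 436.]
 [489. 439.]]
0.06 146 [[399. 471.]
 [487. 474.]]
[483.25870584  82.36099737 204.3075729 ] [-5.7566544   0.15188654 -1.89682931] 23.35
```

View pics/t4.png

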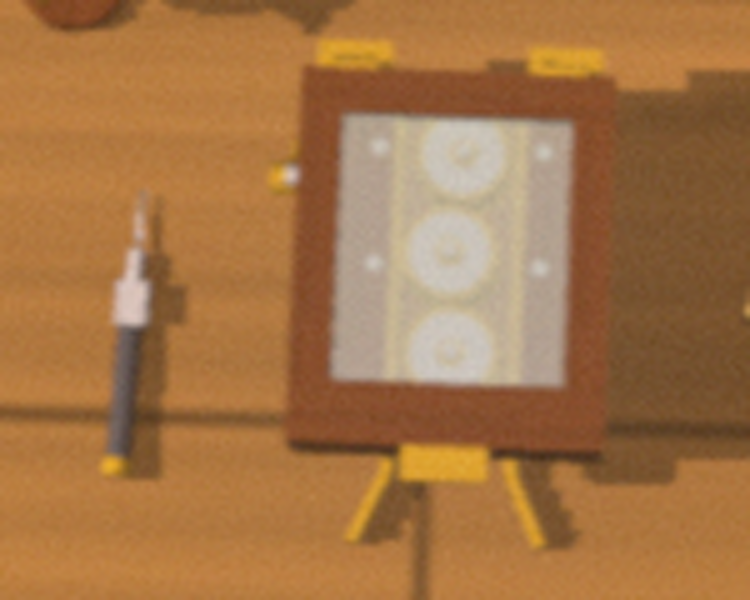

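```bash
python3 - <<'E'
from plan import *
p=np.load("case.npy")
for x in(-18,-54,-90,-97): print(x,((proj(c2w(p,x,0,26))[0]-[195,165])*5).round(0),((proj(c2w(p,x,0,34))[0]-[195,165])*5).round(0))
for q in((463,157),(450,253),(450,350)):
    w=at((195+q[0]/5,165+q[1]/5),26); dx=w[:2]-p[:2]; c,s=np.cos(p[2]),np.sin(p[2]); print(c*dx[0]+s*dx[1],-s*dx[0]+c*dx[1])
E
```

```text
-18 [460. 150.] [460. 145.]
-54 [456. 249.] [456. 245.]
-90 [452. 349.] [452. 346.]
-97 [452. 368.] [451. 365.]
-20.658644581884392 -1.051071433479099
-55.599986365951416 2.208789902626434
-90.42655609177524 0.8284760508683335
```

The barrels measure x = -20.7, -55.6 and -90.4 mm and sit within 2.3 mm of the centre line. The lid is shut and the arm is clear, so I'm handing in.

```bash
python3 -c "
from rig import r
print(r.finish_job())"
```

```text
the job is handed in; nothing more can be done
None
```

The job is handed in, though the hand-in returned no verdict: all three barrels stand home in single file against the back of the case, the lid was lowered gently until shut, the arm is clear, and nothing else was knowingly touched.

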